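# Show the suspect radio module to the inspection camera

## Task

The plug-in module with the yellow handle is under suspicion: pull it straight up out of its slot in the open radio chassis and hold it up to the inspection camera, its green board squarely facing the lens, handle end upper, with the board centred in the camera's blue wire focus frame, tilted to match the camera. Finish while still holding it there in the air, motionless and touching nothing but your gripper; leave the other two modules, the camera and everything else on the bench where they are.

Things in the scene. Friction and masses are not known exactly. Their poses are not given: they have to be found in the camera images.
- module_yellow: Target: module with YELLOW handle, upright in one of the chassis slots, about 0.22 kg. Body 16 mm thick (x), 70 wide (y), 80 high (z); green board on its +x side, ribbed aluminium back. On top, centred, a handle block 14 mm thick (x), 44 wide (y), from z 80 to 112: grip it across its thickness. Parts on the board (4 mm) and ribs are not solid. Origin: centre of underside, z up to the handle.
- board_centre (a point): Centre of the green board's face on the yellow-handled module: at x +8 mm, z 45 mm in the module's frame (so 51 mm below the middle of the handle), same axes as the module.
- chassis: Open grey chassis fixed to the bench, 116 mm (x) x 256 (y) x 45 high, walls and floor 4 mm. Three slots along its y, at -75, 0, +75 mm; black card guides 40 mm high hold each module's two edges with 2 mm play. Modules stand on the floor, boards looking to chassis +y, and come straight up (40 mm frees them). Origin: centre of underside.
- focus (a point): Centre of the camera's focus frame, where the board's centre must be, 120 mm ahead of the lens. x points to the lens, z is the camera's up; camera looks down 0.25-0.6 rad. A module shown rightly has its x, y, z parallel to these. Frame: solid blue wire U, 6 mm thick, in plane x=0: sides at y +-64 mm up to z=0, bar at z -70; open above and on the -x side (robot's).
- lens (a point): Centre of the inspection camera's front lens: black tube 38 mm across on a white head (60 mm wide, 50 high) on a column. Same axes as the focus point. Two blue wires run from the head to the frame's lower corners. Place, yaw, height and tilt vary; the head is held by stiff friction.
- module_blue: Bystander, leave it where it is. Module like the target but with a BLUE handle, in another slot of the chassis. Same frame and sizes.
- module_white: Bystander, leave it where it is. Module like the target but with a WHITE handle, in another slot of the chassis. Same frame and sizes.
- pliers: Bystander, leave it where it is. Red-handled pliers lying flat, 145 mm long (x), 62 mm wide, 16 mm high; origin near the middle of the underside.
- screwdriver: Bystander, leave it where it is. Screwdriver lying along its x; origin under its middle.
- solder_spool: Bystander, leave it where it is. Grey spool of solder standing on its end, 60 mm across, 40 mm high; origin: centre of the underside.
- multimeter: Bystander, leave it where it is. Orange multimeter lying flat, 150 x 75 x 34 mm; origin: centre of the underside.
- headphones: Bystander, leave it where it is. Black headphones lying flat, about 160 x 216 mm, 32 mm high; origin on the bench midway between the two ear cups.
- microphone: Bystander, leave it where it is. Black hand microphone lying flat, 90 x 58 x 34 mm; origin: centre of the underside.

How it is judged:
By the outcome, as a careful person would: the job done as asked, in the order asked, and still so for the second after the job is handed in, while the arm keeps its last pose, push and grip.
It also fails if it takes over 40 s, if anything falls off the work surface, if the arm or the gripper's body presses on something with over 40 N, if the wrist force passes 120 N, or if a joint passes its speed limit or range.

## Robot

A 6-joint arm with a two-finger parallel gripper is mounted at the origin on the work surface. World frame = base frame: x ahead of the robot, y to its left, z up, the work surface at z = 0. Lengths are in m, angles in rad, forces in N, time in s.
With the tool pointing down it reaches from about 0.25 to 0.725 m from the base axis. Payload 4 kg.
Tool frame: the origin (TCP) lies midway between the tips of the shut fingers; the grasp point (between the pads) lies 19 mm behind it; z points along the fingers, x is the direction in which the jaws open and shut, and the axes are right-handed (so a half turn about z gives the same grasp; the last joint's range is limited). The gripper opens to 85 mm and grips with 20 to 120 N. Pads are 22 mm wide; open, the fingers measure 114 mm over their backs; the gripper's body (76 mm by 85 mm) begins 54 mm behind the grasp point. The pads swing forward as they close: fully open they stand 13 mm farther back than shut.
Start: joints at [1.249, 0.241, 0.005, 1.335, 0, 1.571], TCP at [0.158, 0.474, 0.208] pointing down, gripper open.
Joint ranges: [-2.72, 2.72], [-1.05, 1.87], [-1.09, 1.28], [-1.99, 2.15], [-1.42, 1.44], [-3.14, 3.14]. Speed limits (rad/s): [2.79, 2.79, 3.14, 3.14, 3.14, 3.14].

## Interface

Orientations are given as a unit quaternion [x, y, z, w].
In Python, from workcell import bot gives the robot as it stands.
- The arm moves only by the tool drive_tool, never from a script. Its argument "rows" is text: rows parted by semicolons, each of 5 numbers parted by spaces: the finger opening in mm, from 0 to 85.4, then the shift along the tool's x, y, z in mm, then the turn about the tool's z in rad. A call has 1 to 12 rows; each row shifts and turns the commanded pose from where the row before left it, along the tool's axes as they then stand; what a row does not reach is not made up. A row lasts 1/10 s, in which the tool goes at most 50 mm and 8.59 degrees, less where a joint would pass 70% of its speed; a pose out of reach is approached as far as the arm can. A call is refused whole if a number of a shift passes 50 or a number of a turn 0.15, either way. A call with a gripper value outside its range is refused whole. The fingers move at their own pace and stop on an object; the grip force is fixed at half the most. Time passes only in rows, so rows that do not move let the fingers close. It gives the time, the measured TCP pose, the force and the opening at its end, in the units of the state.
- bot.get_obs(): the state, without advancing time (a new reading comes with each control period).
- bot.camera(name): name is "scene" or "top"; returns a dict with "image" (384x512x3 uint8, red, green, blue), "vertical_fov" (degrees; the focal length in pixels is half the picture's height over the tangent of half this angle, whatever the lens; pixels are square), "cx", "cy" (the principal point, pixels), "k1" (the pictures are not rectified: a ray, as slopes to the right and down, at radius r is drawn at 1 + k1 r^2 times it, then the intrinsics apply), "R" (3x3) and "t" (3): a world point X has camera coordinates R X + t. Camera axes: x right, y down, z forward; pixel columns grow to the right and rows downward; lengths in m; the calibration is good to about 2 mm. A picture is of the moment at which its call begins. There is no depth.
- bot.job_done(): hands the job in, once; it reports no verdict.
The state is a dict: "clock": time; "joint_pos": joint angles; "joint_vel": joint speeds; "tau": joint torques, N m; "eef_pos": TCP position; "tool_rot": TCP orientation; "ft_force": force on the tool from outside, world axes, zero at the start; "ft_torque": the same for the moment, N m; "grip_width": finger opening in m.
Only numpy, scipy, OpenCV 4.12 (cv2) and the standard library are available. Lean on these libraries where they do the work, as an engineer would, in place of code of your own. Each camera call takes 0.05 s, during which the arm holds its last target. There are 200 camera calls.

## Working session

There is one attempt and no reset: what is moved stays moved. The work goes in short steps, Python scripts to look and compute and a tool call to move; the robot and the scene stay as the last step left them, time stands still between calls to the robot, and variables do not carry over. Pictures are saved under pics/ and viewed, about 8 in all and at most 12, crops included, and the job is handed in when it is done.

Besides the shell and the picture viewer there is one more tool, called after "Request:" by a JSON object that holds its "api" and its "payload". drive_tool: Moves the arm, as the interface text tells. Its arguments: {"type":"object","properties":{"rows":{"type":"string"}},"required":["rows"]}

```bash
ls; mkdir -p pics
python3 - <<'E'
from workcell import bot
import cv2,pickle
o=bot.get_obs(); print(o)
for n in("scene","top"):
    c=bot.camera(n); pickle.dump(c,open(f"{n}0.pkl","wb"))
    print(n,c["vertical_fov"],c["cx"],c["cy"],c["k1"],c["R"],c["t"])
    cv2.imwrite(f"pics/{n}0.png",cv2.resize(c["image"][:,:,::-1],None,fx=1.5,fy=1.5,interpolation=cv2.INTER_CUBIC))
E
```

```text
pics
{'clock': 0.0, 'joint_pos': array([ 1.24907185e+00,  2.41448976e-01,  3.73873869e-03,  1.33518862e+00,
       -1.54132629e-05,  1.57082114e+00]), 'joint_vel': array([-1.82020942e-03,  8.73374239e-04,  3.59332525e-05,  7.12910738e-05,
       -1.46243837e-03, -9.09349769e-04]), 'tau': array([-1.79792401e-03, -3.72326052e+01,  2.52404004e+01,  1.69018772e-02,
       -1.54567765e-04,  1.30451394e-06]), 'eef_pos': array([0.15789408, 0.47370747, 0.20660056]), 'tool_rot': array([ 8.11241364e-01,  5.84710479e-01, -8.48307824e-04,  6.20958446e-04]), 'ft_force': array([ 0.54864475,  0.36228196, -0.37758902]), 'ft_torque': array([-0.03767156,  0.02251541, -0.00578074]), 'grip_width': 0.08542488070098568}
scene 54.396287730537 249.15679210951012 192.33640883282808 -0.11375401096048715 [[ 0.83858129  0.5446553   0.01149029]
 [ 0.33696551 -0.50200693 -0.79651949]
 [-0.42806036  0.67181817 -0.60450366]] [-0.43526414 -0.02268382  1.52141408]
top 44.96660462378241 256.9761700244991 192.48469172757507 0.004293759509380866 [[-0.01258211 -0.99978876 -0.01625183]
 [-0.98038459  0.01553176 -0.19648108]
 [ 0.196692    0.0134609  -0.98037292]] [0.07323739 0.52695114 1.68606912]
```

View pics/scene0.png

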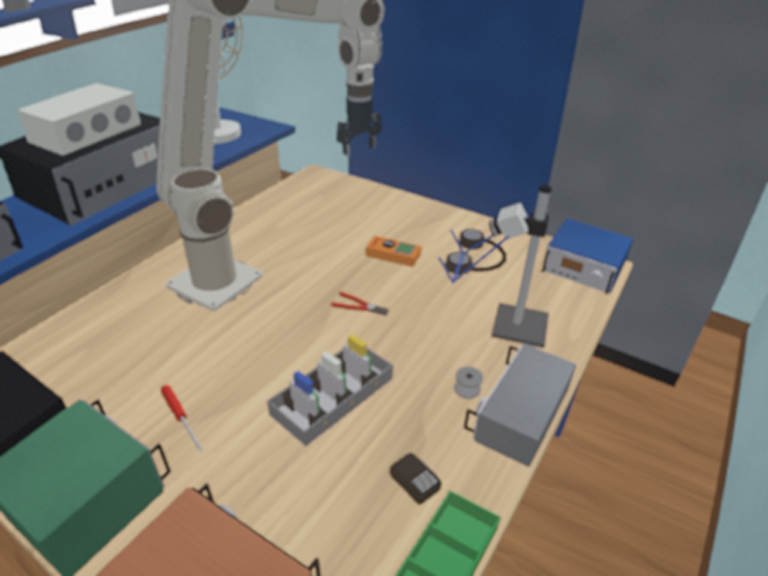

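View pics/top0.png

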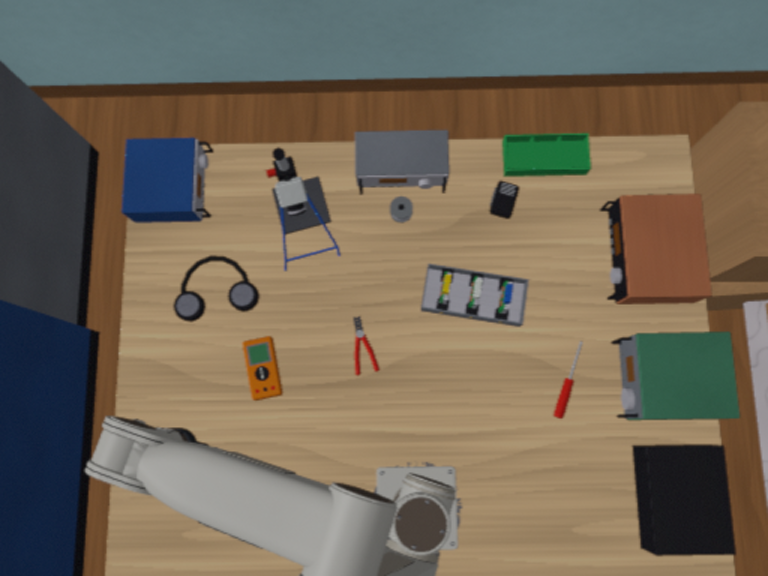

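```bash
cat > h.py <<'E'
import numpy as np,cv2,pickle
from scipy.spatial.transform import Rotation as Ro
def load(n): return pickle.load(open(n+".pkl","rb"))
def project(c,X):
    X=np.atleast_2d(X); p=X@np.array(c["R"]).T+c["t"]; s=p[:,:2]/p[:,2:]
    s=s*(1+c["k1"]*(s**2).sum(1,keepdims=True))
    f=c["image"].shape[0]/2/np.tan(np.radians(c["vertical_fov"])/2)
    return s*f+[c["cx"],c["cy"]]
def crop(c,x0,y0,x1,y1,k,lines=(),step=10):
    im=cv2.resize(c["image"][y0:y1,x0:x1,::-1],None,fx=k,fy=k,interpolation=cv2.INTER_CUBIC)
    to=lambda p:tuple(int(v) for v in ((np.array(p)-[x0,y0]+.5)*k))
    for a,b,col in lines: cv2.line(im,to(a),to(b),col,1,cv2.LINE_AA)
    for x in range(-(-x0//step)*step,x1,step):
        u=to((x,y0))[0]; cv2.line(im,(u,0),(u,6),(0,0,255),1); cv2.putText(im,str(x),(u-8,16),0,.35,(0,0,255),1)
    for y in range(-(-y0//step)*step,y1,step):
        v=to((x0,y))[1]; cv2.line(im,(0,v),(6,v),(0,0,255),1); cv2.putText(im,str(y),(8,v+4),0,.35,(0,0,255),1)
    return im
def side(a,b):
    h=max(a.shape[0],b.shape[0]); P=lambda i:cv2.copyMakeBorder(i,0,h-i.shape[0],0,4,cv2.BORDER_CONSTANT)
    return np.hstack([P(a),P(b)])
E
python3 - <<'E'
from h import *
s,t=load("scene0"),load("top0")
cv2.imwrite("pics/cam1.png",side(crop(t,176,96,236,188,6),crop(s,290,130,360,192,6)))
cv2.imwrite("pics/cha1.png",np.vstack([crop(t,274,170,360,222,6)[:, :516],crop(s,176,220,262,296,6)])[:600] if 0 else side(crop(t,276,172,356,222,4.9),crop(s,176,220,264,296,4.5)))
E
```

```text
(no output)
```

View pics/cam1.png

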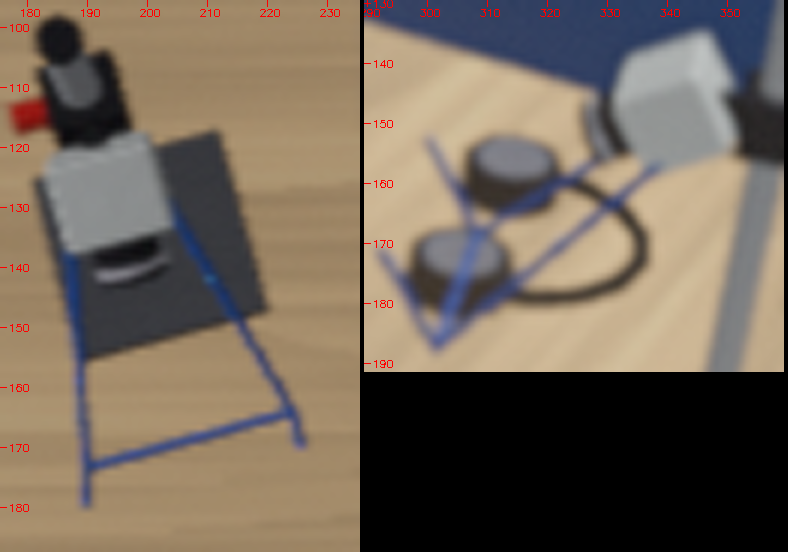

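View pics/cha1.png

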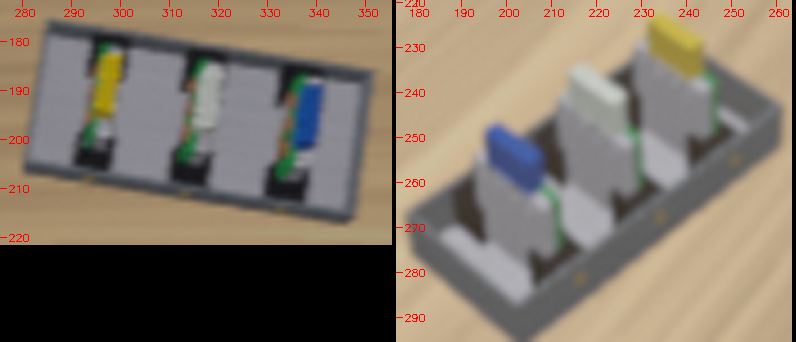

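The top view shows the frame's bar corners at (190,173) and (224.5,164.5), with tips at (190,180) and (226,170). In the scene view the tips are at (300.5,152.5) and (292,170.5), and the near corner is at (301.5,187). The yellow handle is at top (298,189), scene (238,232). Next I'll fit the poses and overlay them.

```bash
cat > fit.py <<'E'
from h import *
from scipy.optimize import least_squares
s,t=load("scene0"),load("top0")
def Rf(yaw,tilt): # x = toward lens (heading yaw, up tilt)
    return Ro.from_euler("ZY",[yaw,-tilt]).as_matrix()
F=np.array([[0,64,0],[0,64,-70],[0,-64,-70],[0,-64,0]])/1000.
obs=[(t,0,(190,180)),(t,1,(190.2,173.2)),(t,2,(224.3,164.5)),(t,3,(226,170)),
     (s,0,(300.5,152.5)),(s,1,(308.3,167.5)),(s,2,(301.5,187)),(s,3,(292,170.5))]
def fr(p,w=1):
    X=F@Rf(p[3],p[4]).T+p[:3]
    return np.concatenate([project(c,X[i])[0]-u for c,i,u in obs])
f=least_squares(fr,[.65,.3,.25,.24,.4],loss="soft_l1"); 
C=np.array([[58,128,45],[58,-128,45],[-58,-128,45],[-58,128,45]])/1000.
H=np.array([[7,22,112],[7,-22,112],[-7,-22,112],[-7,22,112]])/1000.
oc=[(t,0,(285.5,176.5)),(t,1,(351,186.5)),(t,2,(347,216.5)),(t,3,(281,206.5)),(s,3,(237,232)) ,(s,0,(260.5,244)),(s,2,(178.5,268)),(s,1,(203.5,290))][:]
oc=[o for o in oc if not(o[0] is s and o[1]==3)]
def cr(p):
    X=C@Ro.from_euler("Z",p[2]).as_matrix().T+[p[0],p[1],0]
    return np.concatenate([project(c,X[i])[0]-u for c,i,u in oc])
g=least_squares(cr,[.45,-.1,0.1],loss="soft_l1")
if __name__=="__main__":
    np.set_printoptions(precision=4,suppress=True)
    print("focus",f.x,"\n",f.fun.reshape(-1,2)); print("chassis",g.x,"\n",g.fun.reshape(-1,2))
    Rm=Rf(f.x[3],f.x[4]); lens=f.x[:3]+.12*Rm[:,0]
    Rc=Ro.from_euler("Z",g.x[2]).as_matrix(); Rmod=Ro.from_euler("Z",g.x[2]+np.pi/2).as_matrix()
    m=np.r_[g.x[:2],0]+Rc@[0,.075,.004]; print("module",m,"lens",lens, "handle mid", m+[0,0,.096])
    def lines(c):
        L=[];X=project(c,F@Rm.T+f.x[:3]);L+=[(X[i],X[i+1],(0,0,255)) for i in range(3)]
        a=np.linspace(0,2*np.pi,17);K=project(c,lens+.019*np.c_[0*a,np.cos(a),np.sin(a)]@Rm.T);L+=[(K[i],K[i+1],(0,0,255)) for i in range(16)]
        Y=project(c,C@Rc.T+np.r_[g.x[:2],0]);L+=[(Y[i],Y[(i+1)%4],(0,0,255)) for i in range(4)]
        Y=project(c,H@Rmod.T+m);L+=[(Y[i],Y[(i+1)%4],(255,0,255)) for i in range(4)]
        return L
    a=side(crop(t,176,126,236,188,6.4,lines(t)),crop(s,290,130,360,182,5.7,lines(s)))
    b=side(crop(t,276,172,356,216,4.9,lines(t)),crop(s,176,220,264,260,4.5,lines(s)))
    w=max(a.shape[1],b.shape[1]);P=lambda i:cv2.copyMakeBorder(i,0,0,0,w-i.shape[1],cv2.BORDER_CONSTANT)
    o=np.vstack([P(a),P(b)]);print(o.shape);cv2.imwrite("pics/fit.png",o[:600])
E
python3 fit.py
```

```text
focus [0.5631 0.2326 0.2012 0.2527 0.5706] 
 [[-0.1039 -0.3697]
 [-0.1774  0.2006]
 [ 0.22   -0.2969]
 [-0.2074  0.0417]
 [-0.4889 -0.1594]
 [ 0.1742  0.2009]
 [-0.2286 -0.1273]
 [ 0.0173  0.2062]]
chassis [ 0.5138 -0.1582 -0.1547] 
 [[-0.629  -0.3106]
 [ 1.3736 -1.1893]
 [ 2.1875 -0.9677]
 [-0.1613 -0.4055]
 [ 0.5008 -2.237 ]
 [-1.4974 -0.7405]
 [-0.485  -1.8589]]
module [ 0.5253 -0.0841  0.004 ] lens [0.6609 0.2578 0.266 ] handle mid [ 0.5253 -0.0841  0.1   ]
(613, 796, 3)
```

View pics/fit.png

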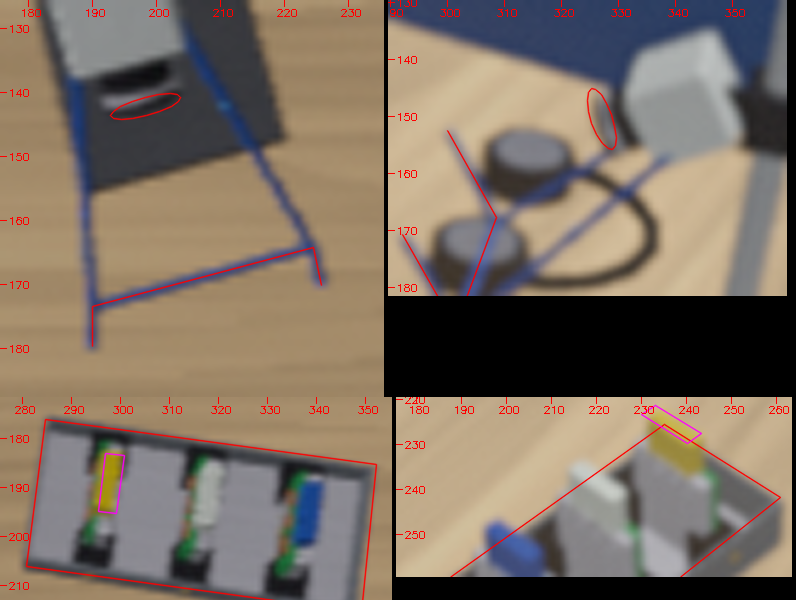

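The frame fits to about 0.3 px. The chassis fit is poor (up to 2 px), so I'll locate the handles by colour blobs instead.

```bash
cat > hand.py <<'E'
from h import *
from scipy.optimize import least_squares
np.set_printoptions(precision=4,suppress=True)
s,t=load("scene0"),load("top0")
B=np.array([[x,y,z] for x in(-7,7) for y in(-22,22) for z in(80,112)])/1000.
def blob(c,col,win):
    x0,y0,x1,y1=win; I=c["image"].astype(float)
    w=(np.minimum(I[...,0],I[...,1])-I[...,2]) if col=="y" else (I[...,2]-np.maximum(I[...,0],I[...,1]))
    m=np.zeros(w.shape);m[y0:y1,x0:x1]=w[y0:y1,x0:x1]
    hi=np.percentile(m[m>30],80); m=np.clip(m/hi,0,1)*(m>.35*hi)
    n,l,st,_=cv2.connectedComponentsWithStats((m>0).astype(np.uint8)); k=1+np.argmax(st[1:,4]); m*=(l==k)
    M=cv2.moments(m.astype(np.float32)); 
    return np.array([M["m10"],M["m01"]])/M["m00"],np.array([M["mu20"],M["mu11"],M["mu02"]])/M["m00"],M["m00"]
def hull(c,p):
    X=B@Ro.from_euler("Z",p[3]).as_matrix().T+p[:3]
    h=cv2.convexHull(project(c,X).astype(np.float32)); M=cv2.moments(h)
    return np.array([M["m10"],M["m01"]])/M["m00"],np.array([M["mu20"],M["mu11"],M["mu02"]])/M["m00"],M["m00"]
for col,wt,ws,p0 in(("y",(290,178,304,200),(228,220,248,240),[.52,-.08,.004,1.42]),("b",(332,184,344,206),(194,244,212,266),[.5,-.23,.004,1.42])):
    o=[blob(t,col,wt),blob(s,col,ws)]
    def r(p): 
        q=[hull(t,p),hull(s,p)]
        return np.concatenate([np.r_[q[i][0]-o[i][0],.15*(q[i][1]-o[i][1])] for i in(0,1)])
    f=least_squares(r,p0,diff_step=1e-4,x_scale=[.01,.01,.01,.1]);print(col,f.x,f.fun);
    print([(a[2],hull(c,f.x)[2]) for a,c in zip(o,(t,s))],[a[0] for a in o])
E
python3 hand.py
```

```text
y [ 0.5288 -0.0817  0.0118  1.5736] [ 0.0219 -0.0204 -0.026   0.3776  0.3851 -0.0028 -0.0132 -1.0486  0.1374
 -1.0174]
[(46.406542122364044, 60.74048990360461), (183.88157930970192, 147.4419628973119)] [array([297.3502, 188.6391]), array([238.0469, 227.4751])]
b [ 0.5031 -0.2309  0.0052  1.4312] [ 0.0167  0.0435  0.0634  0.0403  0.3623  0.0354 -0.0006  0.4637  0.3719
  0.5373]
[(50.39999985694885, 67.66809725528583), (101.859375, 153.18430837488268)] [array([338.6434, 195.2234]), array([202.1177, 254.4811])]
```

```bash
sed -i 's/hi=np.percentile(m\[m>30\],80);.*/m=np.maximum(m-(45 if col=="y" else 0),0); hi=np.percentile(m[m>30],80); m=np.clip(m\/hi,0,1)*(m>.25*hi)/' hand.py
cat >> hand.py <<'E'
    I=s["image"][ws[1]:ws[3],ws[0]:ws[2]].astype(int)
    if col=="y": print((np.minimum(I[...,0],I[...,1])-I[...,2]))
E
python3 hand.py
```

```text
y [ 0.529  -0.0826  0.0077  1.3483] [ 0.1679  0.2571  0.0592 -0.0921  0.4595  0.2605 -0.0063  0.4686  0.2009
  0.6147]
[(38.90697664022446, 55.83973274426535), (69.25925946235657, 137.0952497255057)] [array([297.3799, 188.5108]), array([237.7243, 228.6398])]
[[ 33  33  33  32  33  33  34  34  33  33  34  34  33  33  32  32  32  33
   33  33]
 [ 34  33  33  32  33  35  38  38  35  33  33  32  32  32  32  32  33  32
   34  33]
 [ 34  33  33  34  39  46  52  51  43  36  34  33  32  32  32  32  33  33
   34  34]
 [ 33  33  34  40  51  68  80  76  62  47  39  35  32  31  34  33  34  32
   33  33]
 [ 33  33  34  43  64  88 100  96  84  70  56  43  35  33  33  32  33  33
   33  34]
 [ 34  33  34  42  65  89  99 101 100  91  77  61  48  39  36  32  32  33
   33  33]
 [ 34  34  35  40  60  81  90  95 100 100  96  86  70  56  43  36  34  32
   32  33]
 [ 34  34  34  41  58  75  80  86  93  99 102 100  92  78  62  48  40  34
   33  33]
 [ 32  29  25  31  53  73  76  78  84  90  97  99 100  97  85  67  48  36
   33  33]
 [ 28  17  10  16  45  74  76  74  76  79  86  93 100 101  94  75  50  36
  
[... 400 characters left out ...]
76  77  76  64  35  10
    1   7]
 [ -1  -2  -2  -3  -4  -3  -3   2  12  27  45  62  74  75  72  63  40  10
    0  -1]
 [  1  -2  -2  -3  -3  -4  -4  -3   0   8  20  39  57  59  52  45  22   1
   -3  -1]
 [  1  -1  -2  -3  -2  -4  -3  -3  -4  -2   3  16  30  28  19  13   2  -7
   -7  -1]
 [  0  -3  -3  -2  -3  -3  -3  -3  -4  -4  -3   1   7   6   0  -2  -4  -7
   -7  -2]
 [  1  -2  -2  -3  -2  -3  -3  -3  -3  -3  -3  -4  -2  -2  -6  -5  -5  -5
   -4  -2]]
b [ 0.5031 -0.231   0.0048  1.4222] [0.0016 0.0307 0.0324 0.0158 0.2593 0.0205 0.0056 0.4341 0.3974 0.4744]
[(54.02857142686844, 67.4748049795162), (104.453125, 152.50734666234348)] [array([338.6528, 195.276 ]), array([202.1158, 254.5698])]
```

Request:
{"api": "drive_tool", "payload": {"rows": "85 0 0 -30 0;85 0 0 -30 0"}}

```text
clock: 0.3
eef_pos: [0.1577, 0.4731, 0.2667]
tool_rot: [0.811, 0.585, -0.002, 0.001]
ft_force: [0.1, 0.6, 0.5]
grip_width: 0.0848
```

```bash
sed -i 's/ m=np.maximum(m-(45.*/ m=np.clip((m-(33 if (col=="y" and c is s) else 0))\/(42 if c is s and col=="y" else np.percentile(m[m>30],70)),0,1); m*=m>.2/; /I=s\["image"\]\[ws/d; /if col=="y": print/d' hand.py
sed 's/M=B@/&/; s/X=B@\(.*\)+p\[:3\]/X=B@\1+np.r_[p[:2],.004]/' hand.py > hand2.py; python3 hand.py; echo; python3 hand2.py; python3 -c "
from workcell import bot;print(bot.get_obs()['joint_pos'])"
```

```text
y [ 0.5287 -0.0824  0.0061  1.349 ] [ 0.1675  0.1926 -0.0404 -0.064   0.2436  0.2175 -0.0413  0.234   0.1309
  0.3037]
[(52.68896320462227, 55.7319370014593), (113.47619028389454, 136.78838711464778)] [array([297.2896, 188.7688]), array([237.7123, 228.9629])]
b [ 0.5033 -0.2311  0.0044  1.4188] [-0.0245  0.0231  0.019   0.0193  0.2346  0.0038  0.0212  0.3849  0.3762
  0.433 ]
[(55.27536258101463, 67.37988790310919), (113.43103463947773, 152.23403351125307)] [array([338.6914, 195.2546]), array([202.167 , 254.7033])]

y [ 0.5284 -0.0818  0.004   1.3508] [-0.0311  0.3866 -0.0427 -0.0592  0.2387  0.2536  0.3023  0.2328  0.1282
  0.2948]
[(52.68896320462227, 55.593514397740364), (113.47619028389454, 136.4488910298096)] [array([297.2896, 188.7688]), array([237.7123, 228.9629])]
b [ 0.5032 -0.231   0.004   1.4213] [-0.0619  0.062   0.018   0.0243  0.234   0.0102  0.0796  0.3907  0.3742
  0.4261]
[(55.27536258101463, 67.38793123723008), (113.43103463947773, 152.30711537378374)] [array([338.6914, 195.2546]), array([202.167 , 254.7033])]
[ 1.24898308e+00  2.24865587e-01  1.37458787e-01  1.48774089e+00
 -7.10002400e-06  1.57080745e+00]
```

Request:
{"api": "drive_tool", "payload": {"rows": "50 -29 38 0 0;50 -29 38 0 0;50 -29 38 0 0;50 -29 38 0 0;50 -29 38 0 0;50 -29 38 0 0;50 -29 38 0 0;50 -29 38 0 0;50 -29 38 0 0;50 -29 38 0 0;50 -29 38 0 0;50 -29 38 0 0"}}

```text
clock: 1.5
eef_pos: [0.4812, -0.0019, 0.2672]
tool_rot: [0.811, 0.585, -0.0, -0.0]
ft_force: [0.2, 1.0, 0.9]
grip_width: 0.0502
```

```bash
cat > st.py <<'E'
from h import *
from workcell import bot
np.set_printoptions(precision=4,suppress=True)
def go(P,Rt):
    "remaining shift in tool axes mm, rotvec in tool axes"
    o=bot.get_obs(); R=Ro.from_quat(o["tool_rot"]).as_matrix()
    print("clk",o["clock"],"pos",o["eef_pos"],"w",o["grip_width"],"f",o["ft_force"],"j",o["joint_pos"])
    print("shift mm",R.T@(np.array(P)-o["eef_pos"])*1000,"rotvec",Ro.from_matrix(R.T@Rt).as_rotvec())
    print("tool z",R[:,2])
def down(yaw): return np.c_[[np.cos(yaw),np.sin(yaw),0],[np.sin(yaw),-np.cos(yaw),0],[0,0,-1]]
E
python3 -c "
from st import *
go([.5285,-.082,.081],down(1.41))"
```

```text
clk 1.5 pos [ 0.4812 -0.0019  0.2672] w 0.050240130346769205 f [0.1627 1.0313 0.9031] j [-0.0042  0.1856  0.0894  1.4751  0.0003  0.318 ]
shift mm [-60.9817  70.329  186.1557] rotvec [-0.0005 -0.0002 -0.1615]
tool z [-0.0004  0.0003 -1.    ]
```

Request:
{"api": "drive_tool", "payload": {"rows": "50 -30.5 35.2 0 0;50 -30.5 35.1 0 0;50 0 0 40 -0.08;50 0 0 40 -0.08;50 0 0 30 0;50 0 0 0 0;50 0 0 0 0"}}

```text
clock: 2.2
eef_pos: [0.5278, -0.0801, 0.1575]
tool_rot: [0.762, 0.648, -0.0, -0.001]
ft_force: [0.3, -0.5, 0.3]
grip_width: 0.0497
```

```bash
python3 -c "
from st import *
go([.5285,-.082,.081],down(1.41))
for n in('scene','top'): pickle.dump(bot.camera(n),open(n+'1.pkl','wb'))
s,t=load('scene1'),load('top1')
o=bot.get_obs();p=o['eef_pos'];R=Ro.from_quat(o['tool_rot']).as_matrix()
def L(c):
    # pad tips: TCP +-25 in tool x, +-11 in y ; and axis up
    X=project(c,np.array([[25,11,-13],[25,-11,-13],[-25,-11,-13],[-25,11,-13],[0,0,0],[0,0,-150]])/1e3@R.T+p)
    return [(X[i],X[(i+1)%4],(0,0,255)) for i in range(4)]+[(X[4],X[5],(255,0,255))]
cv2.imwrite('pics/g1.png',side(crop(t,280,160,330,215,8,L(t)),crop(s,205,185,255,250,8,L(s))))
"
```

```text
clk 2.2 pos [ 0.5278 -0.0801  0.1575] w 0.0497320514035943 f [ 0.3155 -0.4577  0.342 ] j [-0.1506  0.3344  0.0013  1.2391 -0.      0.0113]
shift mm [-1.7755  1.1591 76.5166] rotvec [-0.0015  0.     -0.0011]
tool z [-0.0014  0.0002 -1.    ]
```

View pics/g1.png

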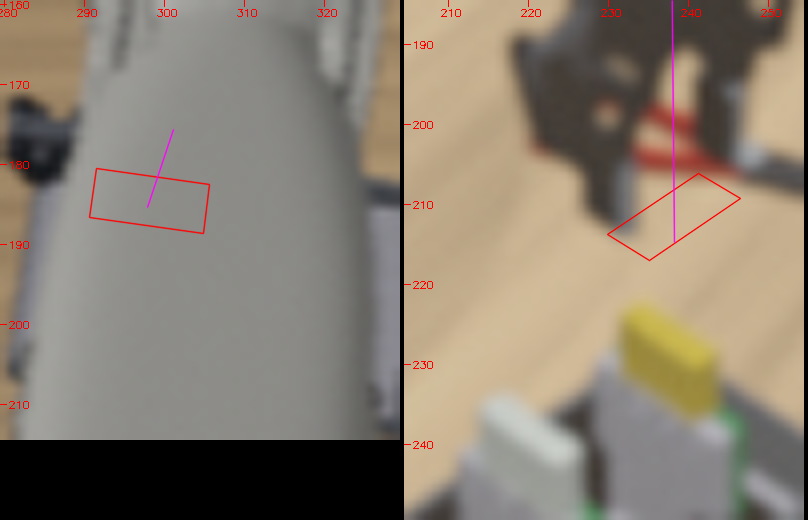

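The view shows the open fingers straddling the yellow handle: tool axis at u≈238, handle top at about (238,226). I'll descend and grip.

Request:
{"api": "drive_tool", "payload": {"rows": "50 -1.5 1 26 0;50 0 0 25 0;50 0 0 20 0;50 0 0 5 0;50 0 0 0 0;20 0 0 0 0;5 0 0 0 0;0 0 0 0 0;0 0 0 0 0;0 0 0 0 0"}}

```text
clock: 3.3
eef_pos: [0.5302, -0.0821, 0.0833]
tool_rot: [0.762, 0.648, 0.001, 0.001]
ft_force: [-0.1, 0.5, 6.8]
grip_width: 0.0116
```

```bash
python3 -c "
from st import *
go([.5285,-.082,.081],down(1.41))"
```

```text
clk 3.3 pos [ 0.5302 -0.0821  0.0833] w 0.011619929202279158 f [-0.0503  0.5373  6.825 ] j [-0.1535  0.3944 -0.1159  1.0569 -0.0001  0.0084]
shift mm [-0.2028 -1.746   2.2621] rotvec [ 0.0037  0.0001 -0.0011]
tool z [ 0.0036 -0.0007 -1.    ]
```

Request:
{"api": "drive_tool", "payload": {"rows": "0 0 0 -4 0;0 0 0 -8 0;0 0 0 -10 0;0 0 0 -15 0;0 0 0 -20 0;0 0 0 -25 0;0 0 0 -30 0;0 0 0 -30 0;0 0 0 -20 0;0 0 0 0 0"}}

```text
clock: 4.3
eef_pos: [0.5306, -0.082, 0.2474]
tool_rot: [0.762, 0.648, 0.002, 0.003]
ft_force: [0.5, 0.3, -2.5]
grip_width: 0.0123
```

```bash
cat > tgt.py <<'E'
from st import *
import sys
F=np.array([.5631,.2326,.2012]); yaw,tilt=.2527,.5706
Rm=Ro.from_euler("ZY",[yaw,-tilt]).as_matrix()
Rt=Rm@np.diag([1,-1,-1.])   # tool x = module x
def target(F=F,off=(0,0,0)):
    # module-frame TCP position: handle mid (0,0,96), TCP 17 mm below (measured .083-.004=79)
    return F+Rm@(np.array([0,0,.079])-[.008,0,.045]+np.array(off)/1e3)
E
python3 -c "
from tgt import *
print('tgt',target(),'pullback',target(off=(-120,0,60))); go(target(off=(-120,0,60)),Rt)"
```

```text
tgt [0.5388 0.2263 0.2255] pullback [0.4096 0.193  0.2112]
clk 4.3 pos [ 0.5306 -0.082   0.2474] w 0.01229424001742361 f [ 0.5445  0.3082 -2.5294] j [-0.1534  0.2965  0.1829  1.4503  0.      0.0084]
shift mm [ 251.9188 -163.8848   35.0908] rotvec [-0.3236  0.5009  1.1248]
tool z [ 0.0068 -0.001  -1.    ]
```

Request:
{"api": "drive_tool", "payload": {"rows": "0 16 -15 -15 0;0 33 -30 -20 0;0 33 -30 -20 0;0 33 -30 -20 0;0 33 -30 -20 0;0 17 -17 -10 0.14;0 0 0 -10 0.14;0 0 0 -10 0.14;0 0 0 -10 0.14;0 0 0 -10 0.14;0 0 0 -10 0.14;0 0 0 0 0.14"}}

```text
clock: 5.5
eef_pos: [0.4053, 0.1056, 0.3985]
tool_rot: [0.978, 0.21, -0.0, 0.0]
ft_force: [0.5, 0.6, -2.5]
grip_width: 0.0119
```

```bash
python3 -c "
from tgt import *
go([.4067,.105,.5],down(.2527))"
```

```text
clk 5.5 pos [0.4053 0.1056 0.3985] w 0.011875664181063958 f [ 0.4596  0.5848 -2.4633] j [ 0.2549  0.0793  0.3035  1.7951 -0.      1.4023]
shift mm [   0.9825    1.1034 -101.452 ] rotvec [-0.      0.0001  0.1706]
tool z [-0.0001 -0.     -1.    ]
```

Request:
{"api": "drive_tool", "payload": {"rows": "0 0 0 -30 0.1;0 0 0 -30 0.07;0 0 0 -30 0;0 0 0 -30 0;0 0 0 -20 0;0 0 0 0 0"}}

```text
clock: 6.1
eef_pos: [0.4023, 0.1048, 0.5227]
tool_rot: [0.992, 0.129, 0.007, -0.001]
ft_force: [-0.0, 0.4, -1.8]
grip_width: 0.0116
```

```bash
python3 -c "
from tgt import *
go(target(),Rt)"
```

```text
clk 6.1 pos [0.4023 0.1048 0.5227] w 0.011601435177696651 f [-0.0429  0.4257 -1.8033] j [ 0.2547  0.1823  0.7758  2.1497 -0.      1.5665]
shift mm [158.7025 -82.5812 299.5601] rotvec [-0.0018  0.5559  0.0061]
tool z [ 0.0142  0.0037 -0.9999]
```

Request:
{"api": "drive_tool", "payload": {"rows": "0 0 0 -20 0;0 0 0 -20 0;0 0 0 -20 0;0 0 0 0 0"}}

```text
clock: 6.5
eef_pos: [0.3951, 0.1029, 0.5407]
tool_rot: [0.991, 0.129, 0.03, -0.004]
ft_force: [0.2, -0.3, -2.6]
grip_width: 0.0121
```

```bash
python3 -c "
from tgt import *
go(target(),Rt)"
```

```text
clk 6.5 pos [0.3951 0.1029 0.5407] w 0.012067430843282987 f [ 0.1524 -0.3299 -2.5609] j [0.2548 0.1485 0.7883 2.1496 0.     1.5666]
shift mm [150.9733 -82.5771 325.0202] rotvec [-0.0017  0.5097  0.0061]
tool z [ 0.0589  0.0154 -0.9981]
```

Request:
{"api": "drive_tool", "payload": {"rows": "0 0 0 -50 0;0 0 0 -50 0;0 0 0 -50 0;0 0 0 -50 0;0 0 0 0 0"}}

```text
clock: 7.0
eef_pos: [0.3661, 0.0954, 0.5984]
tool_rot: [0.986, 0.128, 0.105, -0.013]
ft_force: [0.0, 0.6, -1.6]
grip_width: 0.0122
```

```bash
python3 -c "
from tgt import *
go(target(),Rt)"
```

```text
clk 7.0 pos [0.3661 0.0954 0.5984] w 0.012150900898228381 f [ 0.0413  0.5775 -1.5567] j [0.2548 0.0379 0.8286 2.1498 0.     1.5665]
shift mm [117.6486 -82.7233 406.5854] rotvec [-0.0016  0.359   0.0061]
tool z [ 0.2033  0.053  -0.9777]
```

Request:
{"api": "drive_tool", "payload": {"rows": "0 0 0 -50 0;0 0 0 -50 0;0 0 0 -50 0;0 0 0 -50 0;0 0 0 -50 0;0 0 0 -50 0;0 0 0 -50 0;0 0 0 0 0"}}

```text
clock: 7.8
eef_pos: [0.2897, 0.0754, 0.684]
tool_rot: [0.966, 0.126, 0.226, -0.028]
ft_force: [-0.1, 0.2, -1.4]
grip_width: 0.0121
```

```bash
python3 -c "
from tgt import *
go(target(),Rt)"
```

```text
clk 7.8 pos [0.2897 0.0754 0.684 ] w 0.0120630597384492 f [-0.1184  0.2366 -1.3577] j [ 0.2547 -0.168   0.8701  2.1499 -0.      1.5665]
shift mm [ 47.4504 -83.0599 534.6586] rotvec [-0.0012  0.1116  0.006 ]
tool z [ 0.4287  0.1116 -0.8965]
```

```bash
cat > pf.py <<'E'
from h import *
from scipy.optimize import minimize
from scipy.ndimage import map_coordinates,gaussian_filter
np.set_printoptions(precision=4,suppress=True)
cams=[load("scene0"),load("top0")]
def blue(c):
    I=c["image"].astype(float); b=I[...,2]-.5*(I[...,0]+I[...,1]); 
    return gaussian_filter(np.clip(b+30,0,90),.6)
Bs=[blue(c) for c in cams]
P=np.array([[0,64,0],[0,64,-70],[0,-64,-70],[0,-64,0]])/1e3
def seg(a,b,n): return a+(b-a)*np.linspace(0,1,n)[:,None]
pos=np.vstack([seg(P[i],P[i+1],60 if i==1 else 40) for i in range(3)])
neg=np.vstack([seg(P[i]+[0,0,.003],P[i]+[0,0,.013],10) for i in(0,3)])
def score(p,ci=(0,1)):
    R=Ro.from_euler("ZY",[p[3],-p[4]]).as_matrix(); s=0
    for i in ci:
        f=lambda X:map_coordinates(Bs[i],project(cams[i],X@R.T+p[:3])[:,::-1].T,order=1)
        s+=f(pos).sum()-.5*f(neg).sum()*1.
    return -s
p0=np.array([.5631,.2326,.2012,.2527,.5706])
for k in range(3):
    rng=np.random.default_rng(k); best=None
    S=p0+np.vstack([np.zeros(5),rng.normal(size=(5,5))*[.004,.004,.004,.03,.06]])
    r=minimize(score,p0,method="Nelder-Mead",options=dict(initial_simplex=S,maxiter=3000,xatol=1e-5,fatol=1e-3))
    print(r.x,r.fun)
for tl in np.arange(.44,.66,.03):
    r2=minimize(lambda q:score(np.r_[q,tl]),r.x[:4],method="Nelder-Mead",options=dict(initial_simplex=r.x[:4]+np.vstack([np.zeros(4),np.diag([.005,.005,.005,.03])])))
    print(round(tl,3),r2.fun,r2.x)
E
python3 pf.py
```

```text
[0.5651 0.233  0.1994 0.2657 0.5561] -14361.383653768897
[0.5651 0.233  0.1995 0.2657 0.556 ] -14361.414767160048
[0.5651 0.233  0.1995 0.2658 0.556 ] -14361.42249896899
0.44 -13796.901305627627 [0.5722 0.2346 0.2006 0.2657]
0.47 -13979.84382702815 [0.5703 0.2343 0.1998 0.2671]
0.5 -14145.84084604133 [0.5684 0.2339 0.1997 0.2698]
0.53 -14308.918467588199 [0.5666 0.2335 0.1993 0.2697]
0.56 -14359.866109025988 [0.5649 0.2329 0.1994 0.266 ]
0.59 -14260.483893237866 [0.5632 0.2327 0.1988 0.2652]
0.62 -13979.119776465992 [0.5615 0.2326 0.1986 0.2639]
0.65 -13548.352966669874 [0.5599 0.2324 0.1981 0.2652]
```

Request:
{"api": "drive_tool", "payload": {"rows": "0 0 0 -50 0;0 0 0 -50 0;0 0 0 -45 0;0 0 0 0 0;0 0 0 0 0"}}

```text
clock: 8.3
eef_pos: [0.253, 0.0659, 0.7106]
tool_rot: [0.954, 0.124, 0.27, -0.034]
ft_force: [1.4, 0.4, -2.1]
grip_width: 0.0121
```

```bash
sed -i 's/^F=.*/F=np.array([.5648,.233,.1998]); yaw,tilt=.262,.560/' tgt.py; python3 -c "
from tgt import *
go(target(off=(-150,0,80)),Rt); go(target(),Rt)"
```

```text
clk 8.3 pos [0.253  0.0659 0.7106] w 0.012094933918297022 f [ 1.3965  0.4388 -2.1033] j [ 0.2548 -0.2522  0.8775  2.149  -0.      1.5666]
shift mm [-133.4347  -82.3081  502.6009] rotvec [ 0.0038  0.0085 -0.0019]
tool z [ 0.5071  0.132  -0.8517]
clk 8.3 pos [0.253  0.0659 0.7106] w 0.012094933918297022 f [ 1.3965  0.4388 -2.1033] j [ 0.2548 -0.2522  0.8775  2.149  -0.      1.5666]
shift mm [ 17.2353 -82.8978 581.3294] rotvec [ 0.0038  0.0085 -0.0019]
tool z [ 0.5071  0.132  -0.8517]
```

Request:
{"api": "drive_tool", "payload": {"rows": "0 -4 -4 20 0;0 -7 -7 40 0;0 -8 -8 45 0;0 -8 -8 45 0;0 -8 -8 45 0;0 -8 -8 45 0;0 -8 -8 45 0;0 -8 -8 45 0;0 -8 -8 45 0;0 -8 -8 45 0;0 -5 -5 30 0;0 0 0 0 0"}}

```text
clock: 9.5
eef_pos: [0.3916, 0.1836, 0.2759]
tool_rot: [0.956, 0.126, 0.262, -0.031]
ft_force: [-1.2, -0.1, -2.4]
grip_width: 0.0119
```

```bash
python3 -c "
from tgt import *
go(target(off=(-100,0,0)),Rt)"
```

```text
clk 9.5 pos [0.3916 0.1836 0.2759] w 0.011935387653519595 f [-1.1591 -0.1406 -2.3671] j [ 0.5552 -0.3439 -0.5167  0.8839 -0.1547  1.8242]
shift mm [  7.3121  -3.7491 125.9203] rotvec [0.007  0.0251 0.0011]
tool z [ 0.4942  0.1252 -0.8603]
```

Request:
{"api": "drive_tool", "payload": {"rows": "0 4 -2 40 0;0 3 -2 40 0;0 0 0 30 0;0 0 0 10 0;0 0 0 0 0;0 0 0 0 0"}}

```text
clock: 10.1
eef_pos: [0.461, 0.2066, 0.1877]
tool_rot: [0.954, 0.124, 0.27, -0.034]
ft_force: [1.1, 0.1, -1.6]
grip_width: 0.0118
```

```bash
python3 -c "
from tgt import *
go(target(off=(-100,0,0)),Rt)
for n in('scene','top'): pickle.dump(bot.camera(n),open(n+'2.pkl','wb'))
s,t=load('scene2'),load('top2')
cv2.imwrite('pics/a1.png',side(crop(t,176,96,266,206,5),crop(s,255,115,325,205,5)))
"
```

```text
clk 10.1 pos [0.461  0.2066 0.1877] w 0.011813458272286009 f [ 1.143   0.1084 -1.5608] j [ 0.5057 -0.1309 -0.6186  0.5453 -0.1305  1.7817]
shift mm [-10.7176   1.3576  12.7296] rotvec [ 0.0037  0.008  -0.0021]
tool z [ 0.5074  0.1322 -0.8515]
```

View pics/a1.png

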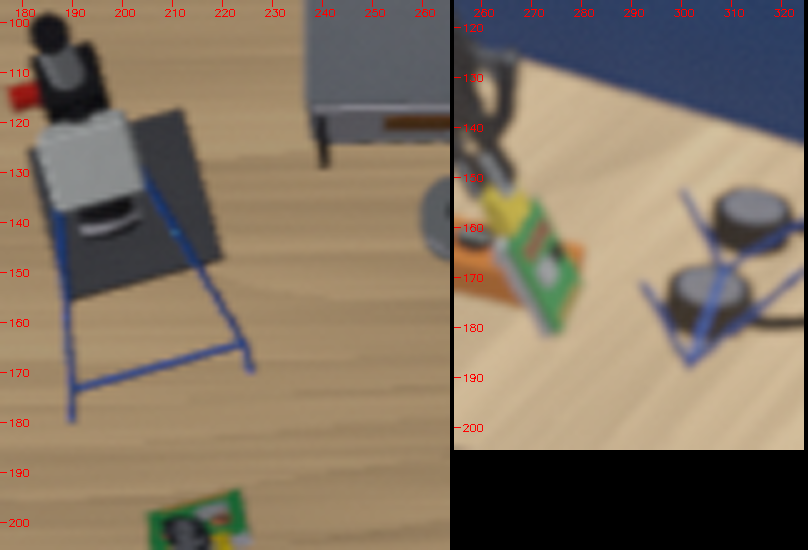

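Request:
{"api": "drive_tool", "payload": {"rows": "0 15 0 2 0;0 25 1 4 0;0 25 0 4 0;0 15 0 2 0;0 7 0 0 0;0 2 0 0 0;0 0 0 0 0;0 0 0 0 0"}}

```text
clock: 11.0
eef_pos: [0.5391, 0.2262, 0.2224]
tool_rot: [0.954, 0.124, 0.269, -0.034]
ft_force: [-0.2, 0.0, -2.2]
grip_width: 0.0124
```

```bash
cat > look.py <<'E'
from tgt import *
k=sys.argv[1]
go(target(),Rt)
for n in('scene','top'): pickle.dump(bot.camera(n),open(n+k+'.pkl','wb'))
s,t=load('scene'+k),load('top'+k)
o=bot.get_obs();p=o['eef_pos'];R=Ro.from_quat(o['tool_rot']).as_matrix()@np.diag([1,-1,-1.])
U=np.array([[0,64,0],[0,64,-70],[0,-64,-70],[0,-64,0]])/1e3
Q=np.array([[8,35,0],[8,-35,0],[8,-35,80],[8,35,80]])/1e3-[0,0,.079]
def L(c):
    a=project(c,U@Rm.T+F); b=project(c,Q@R.T+p)
    return [(a[i],a[i+1],(0,0,255)) for i in range(3)]+[(b[i],b[(i+1)%4],(255,0,255)) for i in range(4)]
cv2.imwrite(f'pics/v{k}.png',side(crop(t,180,130,235,185,7,L(t) if len(sys.argv)>2 else ()),crop(s,280,138,330,192,8,L(s) if len(sys.argv)>2 else ())))
E
python3 look.py 3
```

```text
clk 11.0 pos [0.5391 0.2262 0.2224] w 0.012392193157219301 f [-0.2406  0.0073 -2.1987] j [ 0.4557  0.0009 -0.4007  0.6283 -0.1045  1.7381]
shift mm [ 2.4822  0.0942 -0.7848] rotvec [ 0.0038  0.0101 -0.0016]
tool z [ 0.5057  0.1317 -0.8526]
```

View pics/v3.png

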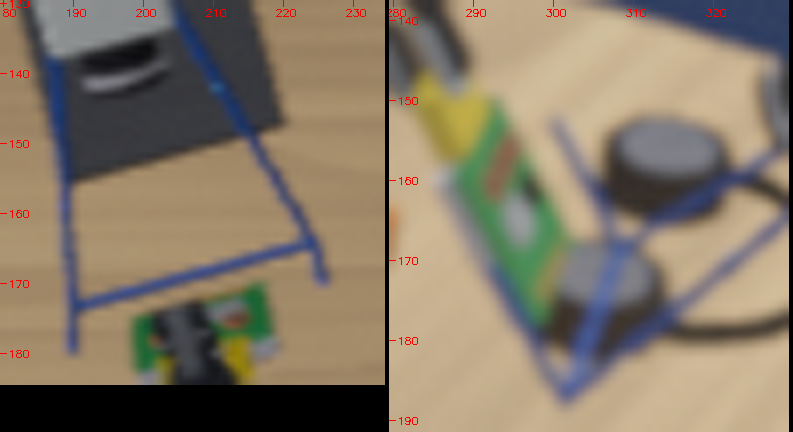

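```bash
python3 look.py 4 o
```

```text
clk 11.1 pos [0.5393 0.2263 0.2224] w 0.011730382039680132 f [ 0.705   0.3827 -1.4568] j [ 0.4556  0.0012 -0.4006  0.628  -0.1045  1.7381]
shift mm [ 2.2983  0.0866 -0.8982] rotvec [ 0.0038  0.0099 -0.0016]
tool z [ 0.5059  0.1317 -0.8525]
```

View pics/v4.png

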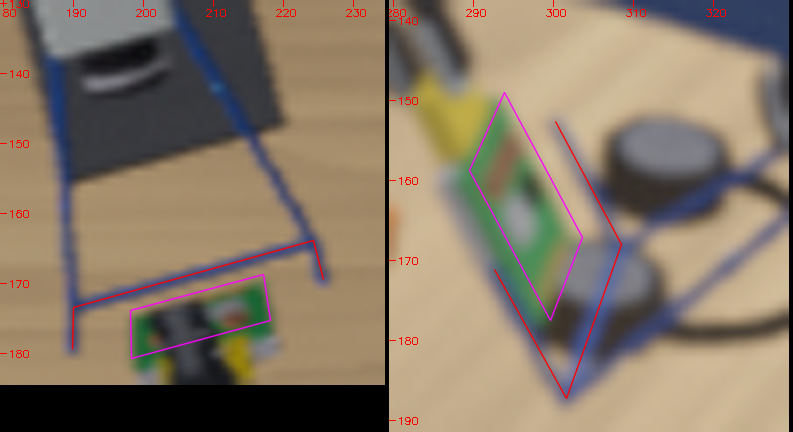

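```bash
cat > bf.py <<'E'
from tgt import *
from scipy.optimize import least_squares
s,t=load("scene4"),load("top4"); 
o=bot.get_obs();p=o['eef_pos'];R=Ro.from_quat(o['tool_rot']).as_matrix()@np.diag([1,-1,-1.])
for w,a,b in((35,0,80),(34,1,79),(33,7,78)):
    Q=np.array([[8,w,a],[8,-w,a],[8,-w,b],[8,w,b]])/1e3-[.008,0,.045]
    obs=[(s,0,(302.2,167.9)),(s,1,(298.4,177.75)),(s,3,(293,149.6)),(s,2,(288.4,160.4)),(t,0,(198.5,175.2)),(t,1,(217.5,170.4))]
    for free in (0,1):
        def r(q):
            X=Q@(R@Ro.from_rotvec([0,q[3]*free,0]).as_matrix()).T+p+R@np.array([.008,0,.045-.079])+R@q[:3]
            return np.concatenate([project(c,X[i])[0]-u for c,i,u in obs]+[[1e-3*q[3]]])
        f=least_squares(r,[0,0,0,0],loss="soft_l1"); print(w,"offset of module vs assumed, module axes mm",f.x[:3]*1e3,"tilt",f.x[3]*free,"cost",f.cost)
E
python3 bf.py
```

```text
35 offset of module vs assumed, module axes mm [-5.9336  0.5965 -1.5007] tilt 0.0 cost 0.4990764491207049
35 offset of module vs assumed, module axes mm [-5.7367  0.5282 -1.4681] tilt 0.009125723864252838 cost 0.4763857489768799
34 offset of module vs assumed, module axes mm [-5.8024  0.4181 -1.468 ] tilt 0.0 cost 0.48038571362384785
34 offset of module vs assumed, module axes mm [-5.7383  0.393  -1.451 ] tilt 0.0028285195417922723 cost 0.4782959554610742
33 offset of module vs assumed, module axes mm [-5.3844 -0.2327 -4.1293] tilt 0.0 cost 1.977591949366423
33 offset of module vs assumed, module axes mm [-5.8451  0.0024 -4.2296] tilt -0.022925606529459994 cost 1.8726065508661076
```

Request:
{"api": "drive_tool", "payload": {"rows": "0 4 0.5 -1 0;0 4 0 -1.5 0;0 0 0 0 0;0 0 0 0 0;0 0 0 0 0;0 0 0 0 0"}}

```text
clock: 11.8
eef_pos: [0.5455, 0.2274, 0.229]
tool_rot: [0.954, 0.124, 0.27, -0.034]
ft_force: [0.4, -0.5, -2.6]
grip_width: 0.0122
```

```bash
cat > look2.py <<'E'
from tgt import *
k=sys.argv[1]; go(target(),Rt)
for n in('scene','top'): pickle.dump(bot.camera(n),open(n+k+'.pkl','wb'))
s,t=load('scene'+k),load('top'+k)
Q=np.array([[0,35,-45],[0,-35,-45],[0,-35,35],[0,35,35]])/1e3
HB=np.array([[x-8,y,z-45] for z in(80,112) for x,y in((-7,-22),(7,-22),(7,22),(-7,22))])/1e3
def L(c):
    b=project(c,Q@Rm.T+F); h=project(c,HB@Rm.T+F)
    return [(b[i],b[(i+1)%4],(255,0,255)) for i in range(4)]+[(h[4+i],h[4+(i+1)%4],(255,255,0)) for i in range(4)]
a=lambda l:side(crop(t,190,155,225,195,9,L(t) if l else ()),crop(s,280,142,315,182,9,L(s) if l else ()))
cv2.imwrite(f'pics/v{k}.png',np.vstack([a(0)[:300],a(1)[:300]]) if 0 else a(1))
cv2.imwrite(f'pics/w{k}.png',a(0))
E
python3 look2.py 5
```

```text
clk 11.8 pos [0.5455 0.2274 0.229 ] w 0.012204354405101836 f [ 0.4451 -0.5052 -2.618 ] j [ 0.4516  0.0079 -0.3761  0.6448 -0.1025  1.7349]
shift mm [-6.4812 -0.4217  1.4429] rotvec [ 0.0038  0.0094 -0.0019]
tool z [ 0.5063  0.1318 -0.8522]
```

View pics/v5.png

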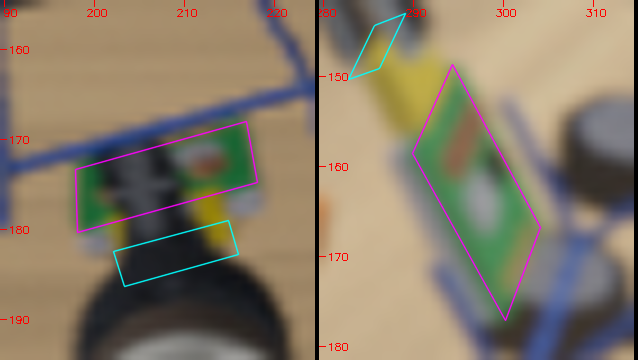

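```bash
cat > ef.py <<'E'
from tgt import *
from scipy.optimize import minimize
from scipy.ndimage import map_coordinates
k=sys.argv[1]; cams=[load("scene"+k),load("top"+k)]
G=[]
for c in cams:
    I=c["image"].astype(float); G.append(np.clip(I[...,1]-.5*(I[...,0]+I[...,2]),-5,40))
C=np.array([[0,35,-45],[0,-35,-45],[0,-35,35],[0,35,35]])/1e3
n=[np.array(v)/1e3 for v in((0,0,-1),(0,-1,0),(0,0,1),(0,1,0))]
use=[[(0,.05,.95),(1,.1,.9),(3,.05,.95),(2,.8,.98)],[(0,.05,.95),(1,0,.5),(3,.5,1)]]
def score(q,ci=(0,1)):
    R=Rm@Ro.from_rotvec([0,q[3],0]).as_matrix(); s=0
    for i in ci:
        for e,a,b in use[i]:
            X=C[e]+(C[(e+1)%4]-C[e])*np.linspace(a,b,40)[:,None]
            for d,w in((-3,1),(3,-1)):
                s+=w*map_coordinates(G[i],project(cams[i],(X+d*n[e]+[q[0]/1e3,q[1]/1e3,q[2]/1e3])@R.T+F)[:,::-1].T,order=1).mean()
    return -s
for ci in((0,1),(0,),(1,)):
  for fr in(0,1):
    if len(ci)<2 and fr: continue
    r=minimize(lambda q:score(np.r_[q,0] if not fr else np.r_[q[:3],q[3]*.01],ci)+ (.02*(q[:3]**2).sum() if len(ci)<2 else 0),np.zeros(4 if fr else 3),method="Nelder-Mead",options=dict(initial_simplex=np.vstack([np.zeros(3+fr),4*np.eye(3+fr)])))
    print(ci,"module minus focus, mm",r.x,r.fun)
E
python3 ef.py 5; python3 ef.py 4
```

```text
(0, 1) module minus focus, mm [0.7197 0.002  1.5084] -96.49659332252845
(0, 1) module minus focus, mm [ 0.2388  0.0091  1.5655 -2.77  ] -97.48624039453392
(0,) module minus focus, mm [-0.2128 -1.0295  3.2916] -40.04349874674185
(1,) module minus focus, mm [ 0.9727  0.0938 -0.1912] -58.98919955895486
(0, 1) module minus focus, mm [-8.8801  1.3925  0.0675] -100.41421339134195
(0, 1) module minus focus, mm [-10.4123   0.9541   8.734  -14.9433] -113.39576291405835
(0,) module minus focus, mm [-7.1047 -4.3825  4.5003] -42.21829236111776
(1,) module minus focus, mm [-6.0943  0.8024  4.4421] -59.07369991311255
```

Request:
{"api": "drive_tool", "payload": {"rows": "0 -0.5 0 1.2 0;0 0 0 0 0;0 0 0 0 0;0 0 0 0 0;0 0 0 0 0;0 0 0 0 0;0 0 0 0 0;0 0 0 0 0"}}

```text
clock: 12.7
eef_pos: [0.5459, 0.2275, 0.228]
tool_rot: [0.954, 0.124, 0.27, -0.034]
ft_force: [-0.1, 1.0, -2.6]
grip_width: 0.0122
```

```bash
python3 look2.py 6; python3 ef.py 6|head -2; python3 -c "
from h import *
c=load('scene6');d=load('top6')
cv2.imwrite('pics/full.png',np.hstack([cv2.resize(x['image'][:,:,::-1],(400,300),interpolation=cv2.INTER_AREA) for x in(c,d)]))
from workcell import bot;print(abs(bot.get_obs()['joint_vel']).max())"
```

```text
clk 12.7 pos [0.5459 0.2275 0.228 ] w 0.01218955400491119 f [-0.0889  1.0067 -2.629 ] j [ 0.4516  0.0091 -0.3779  0.6412 -0.1026  1.7349]
shift mm [-6.2851 -0.3862  0.3807] rotvec [ 0.0038  0.0089 -0.002 ]
tool z [ 0.5067  0.132  -0.8519]
(0, 1) module minus focus, mm [ 0.7186 -0.024   2.107 ] -98.03141444627792
(0, 1) module minus focus, mm [ -1.3719  -0.1419   8.8664 -15.6606] -115.58453156989309
0.0006560081887961055
```

View pics/full.png

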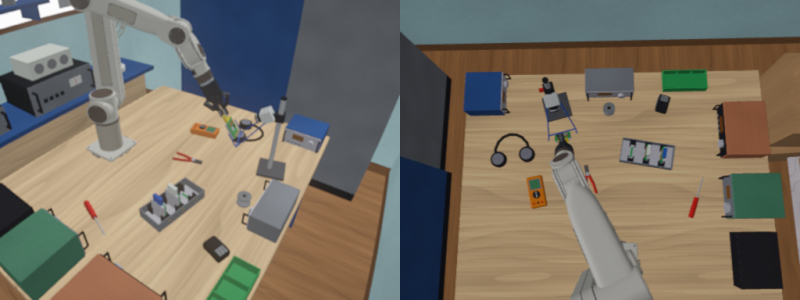

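The final view shows the module held in the frame and everything else where it started. I'll make one last 1 mm trim and hand in.

Request:
{"api": "drive_tool", "payload": {"rows": "0 -1 0 1 0;0 0 0 0 0;0 0 0 0 0;0 0 0 0 0;0 0 0 0 0;0 0 0 0 0;0 0 0 0 0;0 0 0 0 0"}}

```text
clock: 13.6
eef_pos: [0.5455, 0.2274, 0.2266]
tool_rot: [0.954, 0.124, 0.27, -0.034]
ft_force: [0.6, 0.1, -2.1]
grip_width: 0.0116
```

```bash
python3 look2.py 7; python3 ef.py 7; python3 -c "
from workcell import bot;print(bot.job_done())"
```

```text
clk 13.6 pos [0.5455 0.2274 0.2266] w 0.011622086386840135 f [ 0.5634  0.1086 -2.0668] j [ 0.4517  0.0096 -0.3813  0.6375 -0.1026  1.735 ]
shift mm [-5.2363 -0.3962 -0.6441] rotvec [ 0.0038  0.009  -0.0019]
tool z [ 0.5067  0.1319 -0.852 ]
(0, 1) module minus focus, mm [-0.6852 -0.0328  1.2012] -99.31148392244143
(0, 1) module minus focus, mm [ -2.5946   0.001    8.2406 -16.3707] -115.06024200582449
(0,) module minus focus, mm [-0.9296 -1.9628  2.2821] -44.87437094798556
(1,) module minus focus, mm [0.5958 0.1258 0.0642] -57.954170412588354
the job is handed in; nothing more can be done
None
```

I pulled the yellow-handled module straight up out of its slot. It is held still in the camera's focus frame, board facing the lens and handle end upper. The job was handed in at about 13.7 s.

The drive has no tilt command, so I tilted the tool by driving it up against a wrist-joint limit. That brought it within 0.01 rad of the camera tilt I measured in the images, about 0.56 rad.

**Last checks**
- **Centring:** fitting the board's edges against the frame in both pictures put the board within about 1.5 mm of the focus point.
- **Contact:** the wrist force was about 2 N, which is only the module's weight.
- **Motion:** joint speeds were near zero just before the last 1 mm trim, and I let the arm settle for 0.7 s after it.
- **Bystanders:** the last overview, taken before that trim, showed nothing else had moved.

**Checks that disagreed**
- **Position:** the arm's own position reading puts the board about 5 mm closer to the lens than the pictures do. I trusted the pictures, because they show the board and the frame together.
- **Tilt:** when I let tilt vary in the edge fit, it suggested the board is off by about 0.16 rad and 8 mm. I set that aside as unreliable, because an earlier look using hand-picked corners gave under 0.01 rad.

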